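Return swapped radios to their own chargers

TASK

The red, blue and yellow handheld radios were dropped into each other's chargers at the end of the shift. Put every radio into the charger with the label of its own colour, upright, facing the charger's front and fully home; the empty white-labelled charger may serve as a parking place on the way, but its own radio is coming back, so leave it empty. Do not tip a radio over, and leave the bell and the tally counter where they are.

Things in the scene. Friction and masses are not known exactly. Their poses are not given: they have to be found in the camera images.
- radio_red: black handheld radio, red front panel, red top plate, red ring round its antenna; upright. All radios alike: case 32 (x, front to back) x 52 (y) x 100 mm (z), about 0.19 kg. Stub antenna (14 mm thick, y = +14 mm) rises 28 mm above the case, knob (y = -13) 10 mm. Origin: centre of underside, z up; -x points out of its front (display, speaker). 
- radio_blue: black handheld radio, blue front panel, blue top plate, blue ring round its antenna; upright. Shape as the red one. All radios: the lowest 12 mm is a narrower foot (26 x 35 mm, middle at y = -5.5 mm), cut away under the antenna's side, so a radio sinks home only when it faces the same way as the charger. It also stands by itself on a flat surface.
- radio_yellow: black handheld radio, yellow front panel, yellow top plate, yellow ring round its antenna; upright. Shape, origin and foot as the red and blue ones. A seated radio stands 65 mm out of its charger, antenna not counted. Grip the flat front and back faces close below the top, so that the antenna stays clear of the palm.
- charger_red: black desk charger, red label on its low front apron and front wall; fixed to the desk. Holds the yellow radio at first. All chargers alike: 57 (x) x 77 (y) x 43 mm high; apron 24 mm further to the front, 16 mm high. Origin: on the desk under the pocket's centre; -x points to its front. Pocket 37 x 57 mm (2.5 mm room round a radio), floor 8 mm above the desk.
- charger_blue: black desk charger, blue label on its low front apron and front wall; fixed to the desk. Holds the red radio at first. Shape as the red one. All: a seated radio has its origin 8 mm above the charger's, x and y axes the same way. The top 13 mm of the mouth flares out by 6 mm on each side, which guides the radio in.
- charger_yellow: black desk charger, yellow label on its low front apron and front wall; fixed to the desk. Holds the blue radio at first. Shape as the others. All: a 9 mm high ledge on the pocket's floor, at y above +17 mm, fits under the cut-away side of the radio's foot; a radio put in back to front stays high and askew.
- charger_white: black desk charger, white label on its low front apron and front wall; fixed to the desk. Shape, pocket and origin as the others. Empty at first: its radio is out with a colleague.
- desk_bell: bystander: round counter bell, chrome dome on a black foot, 86 mm wide, 64 mm high; origin under its centre
- tally_counter: bystander: small chrome hand tally counter lying flat, 76 x 51 x 23 mm; origin on its underside

How it is judged (in metres and radians):
At the end, for the whole second after the job is handed in: Each radio is seated in the charger of its own colour: within 8 mm of the pocket's centre, its underside between 4 and 11.5 mm above the desk (the pocket's floor is at 8 mm), upright within 0.08 rad, released and at rest; so the white charger is empty (horizontal distance between radio_red and charger_red below 0.008 m and z of radio_red in the frame of charger_red between 0.004 and 0.0115 m and angle between each of radio_red, radio_blue, radio_yellow's own z axis and vertical below 0.08 rad and linear speed of each of radio_red, radio_blue, radio_yellow below 0.02 m/s and contact force between the fingers and radio_red below 0.1 N and horizontal distance between radio_blue and charger_blue below 0.008 m and z of radio_blue in the frame of charger_blue between 0.004 and 0.0115 m and contact force between the fingers and radio_blue below 0.1 N and horizontal distance between radio_yellow and charger_yellow below 0.008 m and z of radio_yellow in the frame of charger_yellow between 0.004 and 0.0115 m and contact force between the fingers and radio_yellow below 0.1 N); the robot touches nothing.
It fails at once if a radio is tipped over (angle between any of radio_red, radio_blue, radio_yellow's own z axis and vertical above 0.7 rad).
It fails at once if the bell is pushed out of its place (more than 30 mm) (distance of desk_bell from where it was at the start of the episode above 0.03 m).
It fails at once if the tally counter is pushed out of its place (more than 30 mm) (distance of tally_counter from where it was at the start of the episode above 0.03 m).
It also fails if it takes over 104 s, if anything falls off the work surface, if the arm or the gripper's body presses on something with over 40 N, if the wrist force passes 120 N, or if a joint passes its speed limit or range.

ROBOT

A 6-joint arm with a two-finger parallel gripper is mounted at the origin on the work surface; the furniture and walls round the work are solid. World frame = base frame: x ahead of the robot, y to its left, z up, the work surface at z = 0. Lengths are in mm, angles in rad, forces in N, time in s.
With the tool pointing down it reaches from about 400 to 925 mm from the base axis. Payload 12.5 kg.
Tool frame: the origin (TCP) lies midway between the tips of the shut fingers; the grasp point (between the pads) lies 19 mm behind it (env.tcp_to_grasp is the distance from the TCP to the grasp point, in mm); z points along the fingers, y is the line along which they close (so a half turn about z gives the same grasp; the last joint's range is limited). The gripper opens to 95 mm and grips with 3 to 60 N. Pads are 20 mm wide; open, the fingers measure 119 mm over their backs; the gripper's body (75 mm by 180 mm) begins 59 mm behind the grasp point.
Start: joints at [1.04, 0.491, 1.559, -0, 1.092, -0.106], TCP at [257.573, 569.476, 214.661] pointing down, gripper open.
Joint ranges: [-3.1, 3.1], [-0.84, 2.19], [0.05, 2.79], [-1.13, 4.28], [0.06, 2.93], [-2.69, 2.69]. Speed limits (rad/s): [2.22, 2.22, 2.79, 3.14, 3.14, 3.14].

INTERFACE

Orientations are given as [roll, pitch, yaw] about the fixed x, y, z axes, in that order (R = Rz(yaw) Ry(pitch) Rx(roll)).
In Python, from cell import env gives the robot as it stands. The module is installed in compiled form; this text tells all that it offers.
- The arm moves only by the tool step_arm, never from a script. Its argument "plan" is a list that holds one entry, the list of rows, each a list of 5 numbers: the shift along the tool's x, y, z in mm, then the turn about the tool's z in degrees, then the opening, from -1 (shut) to 1 (fully open). A call has 1 to 8 rows; each row is the pose to reach, as a shift and turn from the pose commanded when the call began, along the tool's axes at that moment; what a row does not reach only later rows make up. A row lasts 1/12 s, in which the tool goes at most 41.7 mm and 7.16 degrees, less where a joint would pass 70% of its speed; a pose out of reach is approached as far as the arm can. A call with a gripper value outside its range is refused whole. The fingers move at their own pace and stop on an object; the grip force is fixed at half the most. Time passes only in rows, so rows that repeat a pose let the fingers close. It gives the time, the measured TCP pose, the force, the opening and the grip force at its end, in the units of the state.
- env.state(): the state, without advancing time (a new reading comes with each control period).
- env.read_camera(name): name is "scene" or "side" or "wrist"; returns the picture (420x560x3 uint8, blue, green, red); there is no depth.
- env.get_calibration(name): a dict with "K" (3x3 intrinsics, pixels), "D" ([k1, k2, p1, p2, k3] as OpenCV has them; the pictures are not rectified), "extrinsics" (4x4, takes a point from world to camera coordinates). Camera axes: x right, y up, looking along -z (the intrinsics and any distortion apply to the point x, -y, -z); pixel columns grow to the right and rows downward; lengths in mm; the calibration is good to about 2 mm. A picture is of the moment at which its call begins: read the wrist's pose just before it. get_calibration takes no time and is no camera call; for the wrist camera it gives the pose at the moment of the call.
- env.job_done(): hands the job in; it is judged then, once.
The state is a dict: "t": time; "joints": joint angles; "qvel": joint speeds; "tau": joint torques, N m; "eef_pos": TCP position; "tcp_rot": TCP orientation; "ft_force": force on the tool from outside, world axes, zero at the start; "moment": the same for the moment, N m; "opening": opening from 0.0 (shut) to 1.0 (fully open); "grip_force": force on a finger pad.
Only numpy, scipy, OpenCV 4.12 (cv2) and the standard library are available. Lean on these libraries where they do the work, as an engineer would, in place of code of your own. Each camera call takes 0.05 s, during which the arm holds its last target. There are 200 camera calls.

## Working session

There is one attempt and no reset: what is moved stays moved. The work goes in short steps, Python scripts to look and compute and a tool call to move; the robot and the scene stay as the last step left them, time stands still between calls to the robot, and variables do not carry over. Pictures are saved under pics/ and viewed, at most 14 in all, crops included, and the job is handed in when it is done.

Besides the shell and the picture viewer there is one more tool, called after "Request:" by a JSON object that holds its "api" and its "payload". step_arm: Moves the arm, as the interface text tells. Its arguments: {"type":"object","properties":{"plan":{"type":"array"}},"required":["plan"]}

```bash
mkdir -p pics
python3 - <<'E'
from cell import env
import cv2,numpy as np
for n in ["scene","side","wrist"]:
    c=env.get_calibration(n); im=env.read_camera(n); cv2.imwrite(f"pics/{n}0.png",im)
    E=np.array(c["extrinsics"]); print(n,np.round(c["K"],1).tolist(),np.round(c["D"],3),(-E[:3,:3].T@E[:3,3]).round(),E[:3,:3].round(2).tolist())
s=env.state();print(s)
E
```

```text
scene [[379.6, 0.0, 281.2], [0.0, 379.6, 214.1], [0.0, 0.0, 1.0]] [-0.024  0.     0.     0.     0.   ] [ -8. 216. 685.] [[-0.54, -0.84, -0.02], [0.63, -0.42, 0.66], [-0.56, 0.35, 0.75]]
side [[468.6, 0.0, 281.6], [0.0, 468.6, 208.4], [0.0, 0.0, 1.0]] [-0.054  0.     0.     0.     0.   ] [ 491. -765.  522.] [[1.0, 0.05, 0.0], [-0.03, 0.57, 0.82], [0.04, -0.82, 0.57]]
wrist [[351.0, 0.0, 274.3], [0.0, 351.0, 215.9], [0.0, 0.0, 1.0]] [-0.074  0.     0.     0.     0.   ] [198. 596. 384.] [[0.41, 0.91, -0.0], [-0.89, 0.4, -0.24], [-0.21, 0.1, 0.97]]
{'t': 0.15, 'joints': array([ 1.04037774e+00,  4.91391125e-01,  1.55930378e+00,  6.21063702e-06,
        1.09167594e+00, -1.05607083e-01]), 'qvel': array([ 0.00105049, -0.00175602, -0.00071053, -0.00260318,  0.00019054,
       -0.00059644]), 'tau': array([ 1.57629569e-03, -6.12899566e+01, -2.58280063e+01,  6.92362175e-02,
        4.72738536e-02, -8.79794516e-05]), 'eef_pos': array([257.48969834, 569.31030298, 214.21655766]), 'tcp_rot': array([-3.14081937e+00, -8.75090347e-05,  2.71677825e+00]), 'ft_force': array([ 0.67813747, -0.65988026,  0.17313649]), 'moment': array([-0.00077402,  0.04434126, -0.0484148 ]), 'grip_force': 0.0, 'opening': 1.0005895256472315}
```

View pics/scene0.png

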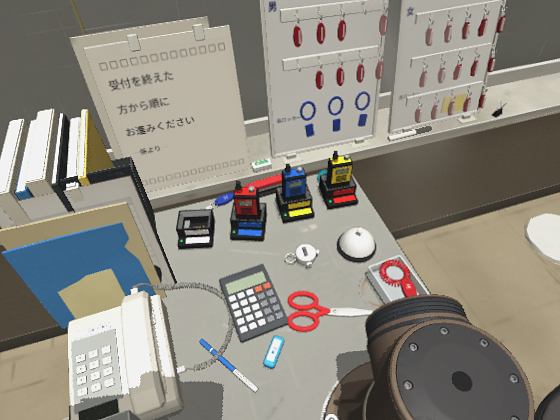

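View pics/side0.png

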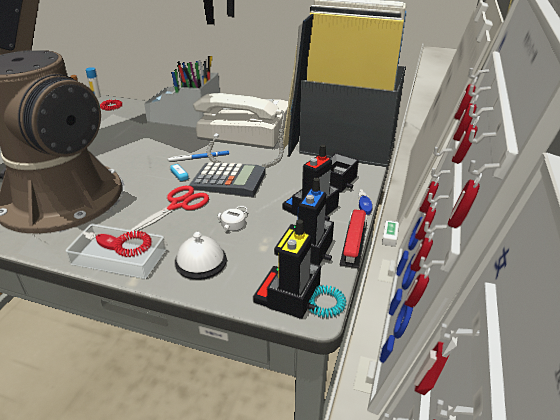

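View pics/wrist0.png

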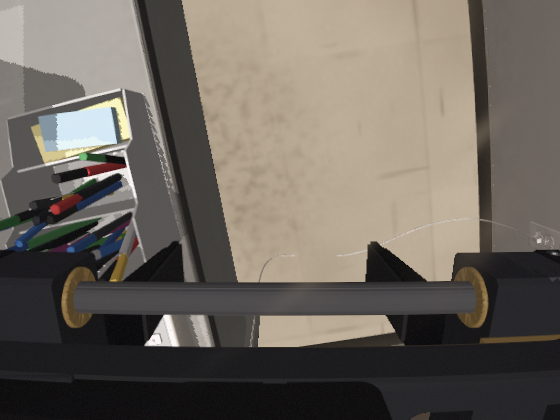

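The chargers stand in a row from left to right in the scene view: white (195,228), blue holding red (248,215), yellow holding blue (295,190) and red holding yellow (340,180). The bell is at (357,243) and the tally counter at (305,255). The wrist camera doesn't see the work yet.

```bash
cat > h.py <<'E'
import cv2,numpy as np
from cell import env
def ray(c,uv):
    K=np.array(c["K"]);E=np.array(c["extrinsics"])
    p=cv2.undistortPoints(np.array(uv,float).reshape(-1,1,2),K,np.array(c["D"],float)).reshape(-1,2)
    d=np.c_[p[:,0],-p[:,1],-np.ones(len(p))]@E[:3,:3]
    return -E[:3,:3].T@E[:3,3],d
def plane(c,uv,z):
    o,d=ray(c,uv); return (o+d*((z-o[2])/d[:,2])[:,None])[:,:2]
def tri(c1,u1,c2,u2):
    o1,d1=ray(c1,u1);o2,d2=ray(c2,u2)
    t=np.linalg.lstsq(np.c_[d1[0],-d2[0]],o2-o1,rcond=None)[0]
    a,b=o1+t[0]*d1[0],o2+t[1]*d2[0]; return (a+b)/2,np.linalg.norm(a-b)
def blobs(im,col,roi=None,amin=15):
    h=cv2.cvtColor(im,cv2.COLOR_BGR2HSV)
    if col=="red": m=cv2.inRange(h,(0,130,70),(8,255,255))|cv2.inRange(h,(172,130,70),(180,255,255))
    elif col=="blue": m=cv2.inRange(h,(100,130,70),(125,255,255))
    elif col=="yellow": m=cv2.inRange(h,(22,130,90),(35,255,255))
    else: m=cv2.inRange(h,(0,0,200),(180,50,255))
    if roi: k=np.zeros_like(m);x0,y0,x1,y1=roi;k[y0:y1,x0:x1]=255;m&=k
    cs,_=cv2.findContours(m,cv2.RETR_EXTERNAL,cv2.CHAIN_APPROX_NONE)
    return [c for c in cs if cv2.contourArea(c)>=amin]
E
python3 - <<'E'
from h import *
for n,roi in [("scene",(170,140,400,260)),("side",(240,140,380,320))]:
    im=cv2.imread(f"pics/{n}0.png");c=env.get_calibration(n)
    for col in ["red","blue","yellow","white"]:
        for b in blobs(im,col,roi):
            r=cv2.minAreaRect(b); print(n,col,cv2.contourArea(b),np.round(r[0]),np.round(r[1]),"z108",plane(c,[r[0]],108).round()[0],"z16",plane(c,[r[0]],16).round()[0])
a=cv2.imread("pics/scene0.png")[135:265,165:405];b=cv2.imread("pics/side0.png")[135:325,235:385]
cv2.imwrite("pics/crop.png",np.hstack([cv2.resize(a,(480,600*260//600),interpolation=2) if 0 else cv2.resize(a,(440,238)),cv2.resize(b,(360,456))[:238] if 0 else cv2.resize(b,(188,238))]))
cv2.imwrite("pics/c1.png",cv2.resize(a,(800,433),interpolation=cv2.INTER_CUBIC))
E
```

```text
scene red 289.0 [245. 206.] [15. 22.] z108 [481.   2.] z16 [558. -32.]
scene red 105.0 [344. 198.] [ 6. 22.] z108 [ 385. -181.] z16 [ 448. -245.]
scene red 80.0 [343. 191.] [ 5. 21.] z108 [ 403. -193.] z16 [ 468. -258.]
scene red 379.5 [258. 187.] [13. 51.] z108 [514. -50.] z16 [598. -93.]
scene blue 128.5 [249. 232.] [ 6. 24.] z108 [418.  28.] z16 [485.  -2.]
scene blue 90.5 [250. 224.] [ 5. 23.] z108 [434.  18.] z16 [504. -13.]
scene blue 123.0 [224. 199.] [ 9. 20.] z108 [524.  28.] z16 [609.  -2.]
scene blue 204.0 [295. 187.] [15. 22.] z108 [ 470. -116.] z16 [ 546. -169.]
scene blue 83.0 [293. 172.] [ 7. 21.] z108 [ 511. -139.] z16 [ 593. -196.]
scene yellow 110.5 [300. 212.] [ 6. 23.] z108 [406. -84.] z16 [ 472. -132.]
scene yellow 81.5 [298. 204.] [ 5. 22.] z108 [424. -93.] z16 [ 493. -142.]
scene yellow 201.0 [341. 174.] [15. 22.] z108 [ 446. -223.] z16 [ 518. -293.]
scene yellow 76.5 [340. 159.] [ 7. 20.] z108 [ 486. -252.] z16 [ 565. -327.]
scene white 250.5 [307. 252.] [15. 22.] z108 [317. -38.] z16 [369. -79.]
scene white 98.0 [197. 240.] [ 6. 23.] z108 [457. 120.] z16 [531
[... 487 characters left out ...]
48.] z108 [ 571. -229.] z16 [ 588. -110.]
side red 85.0 [317. 161.] [ 9. 23.] z108 [520. -21.] z16 [527. 145.]
side blue 21.0 [289. 200.] [5. 7.] z108 [ 473. -150.] z16 [470. -14.]
side blue 147.0 [366. 204.] [17. 13.] z108 [ 594. -155.] z16 [617. -20.]
side blue 121.0 [312. 198.] [13. 21.] z108 [ 510. -141.] z16 [514.  -2.]
side yellow 387.5 [293. 240.] [21. 26.] z108 [ 482. -251.] z16 [ 480. -137.]
side white 950.0 [368. 280.] [22. 78.] z108 [ 580. -326.] z16 [ 600. -228.]
side white 91.5 [366. 267.] [  2. 108.] z108 [ 580. -301.] z16 [ 600. -198.]
side white 25.5 [242. 215.] [ 4. 10.] z108 [ 404. -194.] z16 [385. -67.]
side white 18.5 [362. 192.] [6. 6.] z108 [ 591. -120.] z16 [614.  23.]
```

View pics/c1.png

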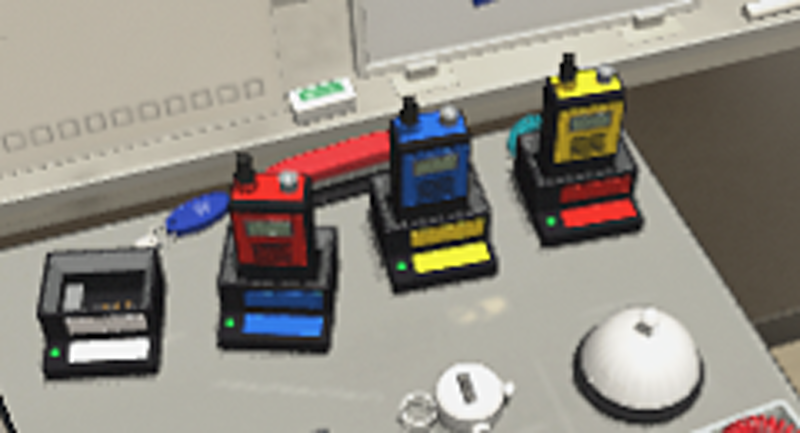

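```bash
cat >> h.py <<'E'
def delta(x,y,z,yaw=None):
    "shift in tool axes (mm) and turn (deg) to world TCP target"
    s=env.state(); from scipy.spatial.transform import Rotation as R
    M=R.from_euler("xyz",s["tcp_rot"]).as_matrix(); d=M.T@(np.array([x,y,z])-s["eef_pos"])
    print("at",s["eef_pos"].round(1),"yaw",round(s["tcp_rot"][2],3),"t",round(s["t"],2),"op",round(s["opening"],3),"F",s["ft_force"].round(1),"grip",round(s["grip_force"],1))
    t=0
    if yaw is not None: t=-np.degrees((yaw-s["tcp_rot"][2]+np.pi)%(2*np.pi)-np.pi)
    print("shift",d.round(1),"turn",round(t,2))
E
python3 - <<'E'
from h import *
a,b=[env.get_calibration(n) for n in("scene","side")]
for n,u,v in [("greenbox",(262,163),(390,232)),("red",(245,186),(317,161)),("board pen left",(None),None)][:2]: print(n,tri(a,[u],b,[v]))
c=a
import itertools
im=cv2.imread("pics/scene0.png")
for col,roi in [("red",(310,194,400,260)),("blue",(235,228,270,240)),("yellow",(280,207,320,220)),("white",(180,234,215,250))]:
    r=cv2.minAreaRect(max(blobs(im,col,roi),key=cv2.contourArea)); p=cv2.boxPoints(r); q=plane(c,p,16); e=[q[1]-q[0],q[2]-q[1]]; e=max(e,key=np.linalg.norm); print(col,q.mean(0).round(),e.round(1),np.arctan2(*(np.array([-e[0],e[1]])*np.sign(e[1]))).round(3))
E
```

```text
greenbox (array([ 644.75006702, -133.9599692 ,   39.42570359]), np.float64(1.8208692985699872))
red (array([522.35250271, -25.42847934, 113.58649119]), np.float64(8.309304516245666))
red [ 448. -245.] [-19.  -52.1] -0.35
blue [485.  -2.] [-30.4 -45.4] -0.59
yellow [ 472. -132.] [-18.7 -50.9] -0.352
white [531. 105.] [-25.9 -45. ] -0.522
```

Request:
{"api": "step_arm", "payload": {"plan": [[[0, 0, -42, 0, 1], [0, 0, -84, 0, 1], [0, 0, -126, 0, 1], [0, 0, -168, 0, 1], [0, 0, -200, 0, 1], [-28, -31, -200, 7, 1], [-56, -60, -200, 14, 1], [-84, -90, -200, 21, 1]]]}}

```text
t: 0.82
eef_pos: [296.9, 451.6, 414.5]
tcp_rot: [3.141, 0.0, 2.346]
ft_force: [0.0, 0.8, -0.1]
opening: 0.997
grip_force: 0.0
```

Request:
{"api": "step_arm", "payload": {"plan": [[[-36, -18, 0, 7, 1], [-72, -36, 0, 14, 1], [-108, -54, 0, 21, 1], [-144, -72, 0, 28, 1], [-180, -90, 0, 35, 1], [-216, -108, 0, 42, 1], [-252, -126, 0, 49, 1], [-288, -144, 0, 56, 1]]]}}

```text
t: 1.48
eef_pos: [396.9, 144.9, 414.7]
tcp_rot: [3.141, -0.0, 1.367]
ft_force: [1.3, 0.8, 0.7]
opening: 0.996
grip_force: 0.0
```

```bash
python3 -c "
from h import *
delta(470,-80,414,1.17)"
```

```text
at [396.9 144.9 414.7] yaw 1.367 t 1.48 op 0.996 F [1.3 0.8 0.7] grip 0.0
shift [-205.5  117.1    0.7] turn 11.3
```

Request:
{"api": "step_arm", "payload": {"plan": [[[-35, 20, 0, 4, 1], [-70, 40, 0, 8, 1], [-105, 60, 0, 11, 1], [-140, 80, 0, 11, 1], [-175, 100, 0, 11, 1], [-205, 117, 0, 11, 1], [-205, 117, 0, 11, 1], [-205, 117, 0, 11, 1]]]}}

```text
t: 2.15
eef_pos: [471.5, -78.6, 413.9]
tcp_rot: [-3.14, -0.0, 1.178]
ft_force: [-0.3, -0.5, -0.7]
opening: 0.996
grip_force: 0.0
```

Run:
```python
from h import *
c=env.get_calibration("wrist");im=env.read_camera("wrist");cv2.imwrite("pics/w1.png",im);np.save("w1c.npy",c,allow_pickle=True)
print(env.state()["eef_pos"])
for col in ["red","blue","yellow","white"]:
    for b in blobs(im,col,(0,0,560,330),60):
        r=cv2.minAreaRect(b);out=[]
        for z in(108,16):
            q=plane(c,cv2.boxPoints(r),z);e=max([q[1]-q[0],q[2]-q[1]],key=np.linalg.norm);e=e*np.sign(e[1]);out+=[q.mean(0).round(),np.linalg.norm(e).round(),np.arctan2(-e[0],e[1]).round(3)]
        print(col,cv2.contourArea(b),np.round(r[0]),np.round(r[1]),out)
```

```text
[471.24121877 -77.42614869 414.22216717]
red 223.5 [298. 267.] [28.  8.] [array([ 454., -208.]), np.float64(43.0), np.float64(-0.373), array([ 446., -245.]), np.float64(52.0), np.float64(-0.373)]
red 1415.5 [142. 174.] [51. 46.] [array([307.,  -1.]), np.float64(67.0), np.float64(0.298), array([270.,   3.]), np.float64(80.0), np.float64(0.298)]
red 1064.5 [352. 169.] [81. 16.] [array([ 574., -106.]), np.float64(110.0), np.float64(-0.188), array([ 589., -123.]), np.float64(132.0), np.float64(-0.188)]
red 547.5 [292. 127.] [17. 34.] [array([519., -22.]), np.float64(44.0), np.float64(-0.639), array([524., -23.]), np.float64(53.0), np.float64(-0.639)]
blue 102.0 [442. 266.] [18. 25.] [array([ 651., -289.]), np.float64(37.0), np.float64(-0.667), array([ 681., -342.]), np.float64(44.0), np.float64(-0.667)]
blue 143.5 [424. 258.] [17. 12.] [array([ 629., -266.]), np.float64(26.0), np.float64(0.927), array([ 655., -314.]), np.float64(31.0), np.float64(0.927)]
blue 319.5 [317. 210.] [31. 16.] [array([ 510., -140.]), np.float64(44.0), np.float64(-0.359), array([ 512., -164.]), np.float64(53.0),
[... 2066 characters left out ...]
float64(23.0), np.float64(0.115), array([613.,  40.]), np.float64(27.0), np.float64(0.115)]
white 307.0 [264.  47.] [10. 36.] [array([524.,  84.]), np.float64(43.0), np.float64(-0.53), array([529., 104.]), np.float64(51.0), np.float64(-0.53)]
white 116.5 [293.  31.] [21.  7.] [array([566.,  88.]), np.float64(27.0), np.float64(1.046), array([579., 109.]), np.float64(32.0), np.float64(1.046)]
white 2578.5 [388. 130.] [264.  38.] [array([636., -86.]), np.float64(353.0), np.float64(-0.24), array([663., -99.]), np.float64(421.0), np.float64(-0.24)]
white 671.0 [74.  5.] [14. 80.] [array([320., 232.]), np.float64(109.0), np.float64(1.373), array([286., 280.]), np.float64(130.0), np.float64(1.373)]
```

View pics/w1.png

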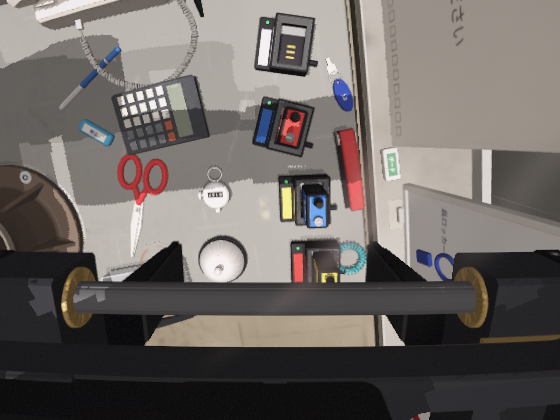

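The wrist picture shows all four chargers. White is at (285,45), blue holding red at (285,125), yellow holding blue at (305,200) and red holding yellow at (315,262). The bell is at (220,262), the counter at (214,195), and the wall boards start at about column 390–405. I'll check how far away those boards are, since the white charger sits nearest to them.

Run:
```python
from h import *
a=env.get_calibration("scene");w=np.load("w1c.npy",allow_pickle=True).item()
for u,v in [((247,160),(400,150)),((275,157),(405,188)),((262,163),(391,164))]: print(tri(a,[u],w,[v]))
im=cv2.imread("pics/w1.png")
for col,roi in [("yellow",(270,165,305,225)),("yellow",(306,230,345,285))]:
  for b in blobs(im,col,roi):
    r=cv2.minAreaRect(b);q=plane(w,cv2.boxPoints(r),16);e=max([q[1]-q[0],q[2]-q[1]],key=np.linalg.norm);e=e*np.sign(e[1]);print(r,q.mean(0),np.arctan2(-e[0],e[1]))
delta(485,-215,260,np.pi/2-0.37)
```

```text
(array([ 663.80693241, -108.95569419,   50.46436365]), np.float64(14.091175209591318))
(array([ 656.16334267, -179.66828098,   30.49715798]), np.float64(0.11767810386432057))
(array([ 643.93636196, -132.54109228,   41.55407946]), np.float64(0.6429127471062893))
at [471.2 -77.4 414.2] yaw 1.179 t 2.2 op 1.0 F [-0.6 -0.  -0. ] grip 0.0
shift [-122.    65.4  154.1] turn -1.22
```

Request:
{"api": "step_arm", "payload": {"plan": [[[-24, 13, 31, 0, 1], [-48, 26, 62, -1, 1], [-72, 39, 92, -1, 1], [-97, 52, 123, -1, 1], [-122, 65, 154, -1, 1], [-122, 65, 154, -1, 1], [-122, 65, 154, -1, 1]]]}}

```text
t: 2.78
eef_pos: [484.8, -214.1, 259.5]
tcp_rot: [-3.139, -0.001, 1.198]
ft_force: [0.9, 0.6, -0.2]
opening: 0.998
grip_force: 0.0
```

```bash
cat >> h.py <<'E'
def look(name,cols,amin=80,roi=(0,0,560,300)):
    c=env.get_calibration("wrist");im=env.read_camera("wrist");cv2.imwrite(f"pics/{name}.png",im)
    for col in cols:
        for b in blobs(im,col,roi,amin):
            r=cv2.minAreaRect(b)
            for z in(108,16):
                q=plane(c,cv2.boxPoints(r),z);e=[q[1]-q[0],q[2]-q[1]];l=sorted(np.linalg.norm(e,axis=1).round(1));e=max(e,key=np.linalg.norm);e=e*np.sign(e[1])
                print(col,int(cv2.contourArea(b)),np.round(r[0]),"z",z,q.mean(0).round(1),l,"yaw",np.arctan2(-e[0],e[1]).round(3))
E
python3 - <<'E'
from h import *
delta(485,-253,260,np.pi/2-0.37)
look("w2",["red","blue","yellow"])
E
```

```text
at [ 484.8 -214.1  259.5] yaw 1.198 t 2.78 op 0.998 F [ 0.9  0.6 -0.2] grip 0.0
shift [-36.2  14.3  -0.6] turn -0.16
red 518 [ 51. 238.] z 108 [ 264.9 -165.9] [np.float64(28.7), np.float64(73.7)] yaw 1.185
red 518 [ 51. 238.] z 16 [ 194.8 -169.6] [np.float64(37.0), np.float64(94.8)] yaw 1.185
red 475 [254. 223.] z 108 [ 460.1 -224.7] [np.float64(11.7), np.float64(40.5)] yaw -0.344
red 475 [254. 223.] z 16 [ 445.8 -245.3] [np.float64(15.1), np.float64(52.2)] yaw -0.344
red 3044 [39. 86.] z 108 [324.7 -34.7] [np.float64(62.5), np.float64(63.0)] yaw -1.439
red 3044 [39. 86.] z 16 [271.7  -0.8] [np.float64(80.4), np.float64(81.0)] yaw -1.439
red 101 [74. 27.] z 108 [378.8  -3.1] [np.float64(8.8), np.float64(10.9)] yaw -0.143
red 101 [74. 27.] z 16 [341.3  39.9] [np.float64(11.3), np.float64(14.0)] yaw -0.143
red 2642 [331.  76.] z 108 [ 571.8 -127.9] [np.float64(19.9), np.float64(103.5)] yaw -0.19
red 2642 [331.  76.] z 16 [ 589.5 -120.7] [np.float64(25.6), np.float64(133.2)] yaw -0.19
red 102 [70. 10.] z 108 [381.4  10.6] [np.float64(8.7), np.float64(10.7)] yaw -0.175
red 102 [70. 10.] 
[... 805 characters left out ...]
08 [ 510.  -140.8] [np.float64(22.0), np.float64(44.3)] yaw -0.344
blue 1009 [271. 117.] z 16 [ 510.1 -137.3] [np.float64(28.3), np.float64(57.0)] yaw -0.344
blue 366 [201.  17.] z 108 [485.5 -40.9] [np.float64(10.3), np.float64(29.2)] yaw -0.624
blue 366 [201.  17.] z 16 [478.5  -8.8] [np.float64(13.2), np.float64(37.6)] yaw -0.624
yellow 170 [290. 227.] z 108 [ 490.4 -241. ] [np.float64(15.8), np.float64(21.7)] yaw 1.198
yellow 170 [290. 227.] z 16 [ 484.9 -266.3] [np.float64(20.3), np.float64(27.9)] yaw 1.198
yellow 563 [237. 126.] z 108 [ 479. -137.] [np.float64(11.8), np.float64(40.9)] yaw -0.353
yellow 563 [237. 126.] z 16 [ 470.2 -132.5] [np.float64(15.2), np.float64(52.7)] yaw -0.353
```

View pics/w2.png

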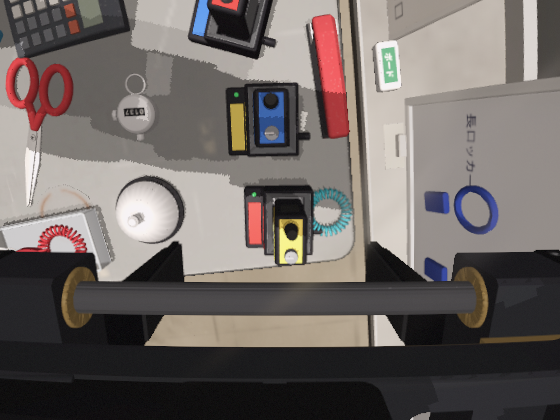

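The charger and radio positions now agree between views. I'll grip the yellow radio at (485.6, -253.6).

Request:
{"api": "step_arm", "payload": {"plan": [[[-36, 15, 0, -1.6, 1], [-36.5, 15, 40, -1.6, 1], [-36.5, 15, 80, -1.6, 1], [-36.5, 15, 120, -1.6, 1], [-36.5, 15, 155, -1.6, 1], [-36.5, 15, 182, -1.6, 1], [-36.5, 15, 182, -1.6, 1], [-36.5, 15, 182, -1.6, 1]]]}}

```text
t: 3.5
eef_pos: [486.7, -253.2, 79.7]
tcp_rot: [3.141, -0.0, 1.228]
ft_force: [0.4, 0.3, 0.4]
opening: 1.003
grip_force: 0.0
```

Run:
```python
from h import *
delta(485.6,-253.6,77,1.226)
im=env.read_camera("side");cv2.imwrite("pics/s1.png",cv2.resize(im[130:340,180:420],(800,700))[:600])
```

```text
at [ 486.7 -253.2   79.7] yaw 1.228 t 3.5 op 1.003 F [0.4 0.3 0.4] grip 0.0
shift [-0.8 -0.9  2.7] turn 0.11
```

View pics/s1.png

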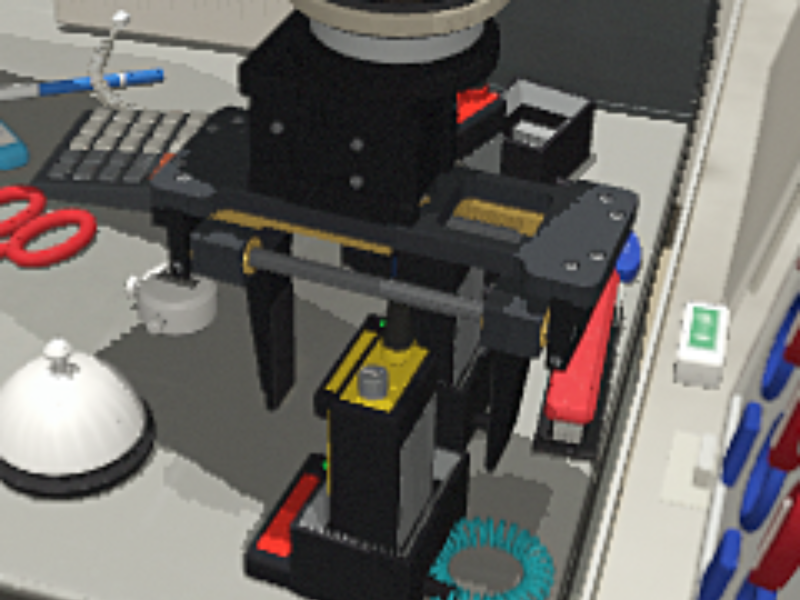

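The fingers straddle the yellow radio (about (380,420) in the crop) front and back, and the antenna is clear of the palm. Closing now.

Request:
{"api": "step_arm", "payload": {"plan": [[[0, 0, 0, 0, -1], [0, 0, 0, 0, -1], [0, 0, 0, 0, -1], [0, 0, 0, 0, -1], [0, 0, 0, 0, -1], [0, 0, 0, 0, -1], [0, 0, 0, 0, -1], [0, 0, 0, 0, -1]]]}}

```text
t: 4.22
eef_pos: [485.9, -254.3, 78.6]
tcp_rot: [-3.142, -0.0, 1.226]
ft_force: [-0.3, 0.3, -0.2]
opening: 0.493
grip_force: 0.0
```

Request:
{"api": "step_arm", "payload": {"plan": [[[0, 0, -15, 0, -1], [0, 0, -45, 0, -1], [0, 0, -85, 0, -1], [0, 0, -125, 0, -1], [0, 0, -160, 0, -1], [0, 0, -175, 0, -1], [0, 0, -175, 0, -1], [0, 0, -175, 0, -1]]]}}

```text
t: 4.88
eef_pos: [485.8, -254.2, 253.9]
tcp_rot: [3.14, 0.0, 1.226]
ft_force: [-0.5, -0.2, -0.5]
opening: 0.011
grip_force: 0.0
```

Run:
```python
from h import *
delta(566.7,88.8,255,np.pi/2-.53)
```

```text
at [ 485.8 -254.2  253.9] yaw 1.226 t 4.88 op 0.011 F [-0.5 -0.2 -0.5] grip 0.0
shift [350.2 -39.8  -1.2] turn 10.62
```

The fingers are slower than I allowed, taking about 16 rows for a full close, so the lift came up empty. I'll reopen, check the radio and retry.

Request:
{"api": "step_arm", "payload": {"plan": [[[40, 0, 0, 0, 1], [40, 0, 0, 0, 1], [40, 0, 0, 0, 1], [40, 0, 0, 0, 1], [40, 0, 0, 0, 1], [40, 0, 0, 0, 1], [40, 0, 0, 0, 1], [40, 0, 0, 0, 1]]]}}

```text
t: 5.55
eef_pos: [499.2, -217.0, 253.5]
tcp_rot: [-3.141, -0.0, 1.226]
ft_force: [-0.2, -0.0, 0.1]
opening: 0.514
grip_force: 0.0
```

Run:
```python
from h import *
look("w3",["yellow"],roi=(260,180,340,300))
im=env.read_camera("side");cv2.imwrite("pics/s2.png",im[130:340,180:420])
delta(485.8,-254,77,1.226)
```

```text
yellow 122 [274. 230.] z 108 [ 490.6 -240.4] [np.float64(14.6), np.float64(22.3)] yaw 1.225
yellow 122 [274. 230.] z 16 [ 481.4 -265.3] [np.float64(18.8), np.float64(28.8)] yaw 1.225
at [ 499.3 -216.8  253.6] yaw 1.226 t 5.65 op 0.596 F [ 0.6 -0.2  0.1] grip 0.0
shift [-3.960e+01 -1.000e-01  1.766e+02] turn -0.01
```

View pics/s2.png

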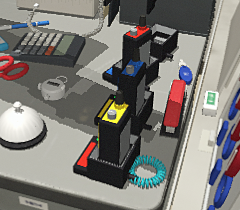

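The yellow radio is still standing in place at (118,108) in the crop. Going down again.

Request:
{"api": "step_arm", "payload": {"plan": [[[-39.6, 0, 0, 0, 0.5], [-39.6, 0, 40, 0, 0.5], [-39.6, 0, 80, 0, 0.5], [-39.6, 0, 120, 0, 0.5], [-39.6, 0, 155, 0, 0.5], [-39.6, 0, 177, 0, 0.5], [-39.6, 0, 177, 0, 0.5], [-39.6, 0, 177, 0, -1]]]}}

```text
t: 6.32
eef_pos: [485.9, -253.8, 76.3]
tcp_rot: [-3.14, -0.001, 1.226]
ft_force: [-0.9, -0.5, 0.4]
opening: 0.717
grip_force: 0.0
```

Request:
{"api": "step_arm", "payload": {"plan": [[[0, 0, 0, 0, -1], [0, 0, 0, 0, -1], [0, 0, 0, 0, -1], [0, 0, 0, 0, -1], [0, 0, 0, 0, -1], [0, 0, 0, 0, -1], [0, 0, 0, 0, -1], [0, 0, 0, 0, -1]]]}}

```text
t: 6.98
eef_pos: [486.2, -253.9, 77.1]
tcp_rot: [3.141, -0.0, 1.226]
ft_force: [-2.1, 1.4, 5.8]
opening: 0.337
grip_force: 29.9
```

Request:
{"api": "step_arm", "payload": {"plan": [[[0, 0, 0, 0, -1], [0, 0, 0, 0, -1], [0, 0, 0, 0, -1]]]}}

```text
t: 7.23
eef_pos: [486.2, -253.9, 77.1]
tcp_rot: [3.141, 0.0, 1.226]
ft_force: [-0.8, 0.8, 6.7]
opening: 0.338
grip_force: 29.9
```

Request:
{"api": "step_arm", "payload": {"plan": [[[0, 0, -10, 0, -1], [0, 0, -30, 0, -1], [0, 0, -60, 0, -1], [0, 0, -95, 0, -1], [0, 0, -135, 0, -1], [0, 0, -165, 0, -1], [0, 0, -175, 0, -1], [0, 0, -175, 0, -1]]]}}

```text
t: 7.9
eef_pos: [486.5, -254.2, 254.3]
tcp_rot: [3.137, 0.001, 1.226]
ft_force: [0.9, -0.5, -1.7]
opening: 0.333
grip_force: 29.9
```

Run:
```python
from h import *
delta(566.7,88.8,252,np.pi/2-.53)
```

```text
at [ 486.5 -254.2  254.3] yaw 1.226 t 7.9 op 0.333 F [ 0.9 -0.5 -1.7] grip 29.9
shift [349.9 -40.3   1.7] turn 10.63
```

Request:
{"api": "step_arm", "payload": {"plan": [[[15, -2, 0, 0.5, -1], [40, -5, 0, 1.5, -1], [70, -8, 0, 2.5, -1], [102, -12, 0, 3.5, -1], [135, -16, 0, 4.5, -1], [168, -20, 0, 5.5, -1], [200, -23, 0, 6.5, -1], [232, -27, 0, 7.5, -1]]]}}

```text
t: 8.57
eef_pos: [538.4, -24.7, 249.5]
tcp_rot: [-3.138, 0.001, 1.094]
ft_force: [0.4, -0.7, -3.0]
opening: 0.332
grip_force: 29.9
```

Run:
```python
from h import *
delta(566.7,88.8,254,np.pi/2-.53)
```

```text
at [538.4 -24.7 249.5] yaw 1.094 t 8.57 op 0.332 F [ 0.4 -0.7 -3. ] grip 29.9
shift [113.8 -26.9  -4.5] turn 3.07
```

Request:
{"api": "step_arm", "payload": {"plan": [[[28, -7, -4, 1, -1], [48, -12, -4, 2, -1], [60, -14, -4, 3, -1], [60, -14, -4, 3, -1], [60, -14, -4, 3, -1]]]}}

```text
t: 8.98
eef_pos: [553.3, 33.7, 253.8]
tcp_rot: [-3.139, 0.001, 1.045]
ft_force: [0.3, 0.3, -1.4]
opening: 0.335
grip_force: 29.9
```

Run:
```python
from h import *
look("w4",["white"],roi=(150,0,400,260),amin=250)
delta(566.7,88.8,77,np.pi/2-.53)
```

```text
white 1541 [336. 230.] z 108 [590.8 -16.8] [np.float64(46.8), np.float64(55.2)] yaw -0.159
white 1541 [336. 230.] z 16 [591.8 -48.1] [np.float64(60.4), np.float64(71.3)] yaw -0.159
white 507 [226. 145.] z 108 [542.9 101.4] [np.float64(11.5), np.float64(38.7)] yaw -0.525
white 507 [226. 145.] z 16 [529.9 104.5] [np.float64(14.8), np.float64(50.0)] yaw -0.525
white 9762 [231.  99.] z 108 [565.3 133.6] [np.float64(62.9), np.float64(174.0)] yaw 1.382
white 9762 [231.  99.] z 16 [558.8 146.1] [np.float64(81.3), np.float64(224.8)] yaw 1.382
white 2498 [350. 138.] z 108 [639.8  45.7] [np.float64(11.0), np.float64(210.1)] yaw -0.252
white 2498 [350. 138.] z 16 [655.1  32.5] [np.float64(14.2), np.float64(271.3)] yaw -0.252
white 6834 [372. 125.] z 108 [661.6  44.4] [np.float64(25.5), np.float64(228.6)] yaw -0.247
white 6834 [372. 125.] z 16 [683.2  30.9] [np.float64(32.9), np.float64(295.3)] yaw -0.247
at [553.4  33.1 254.1] yaw 1.044 t 9.03 op 0.336 F [ 0.2  0.4 -2.2] grip 29.9
shift [ 55.  -16.1 177.1] turn 0.18
```

View pics/w4.png

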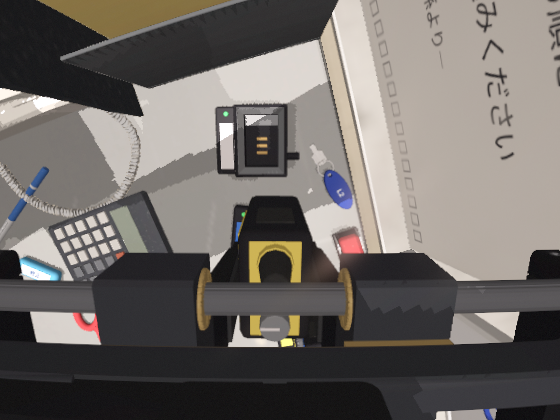

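Run:
```python
from h import *
a=env.get_calibration("side");s=env.get_calibration("scene");w=env.get_calibration("wrist")
print(plane(a,[(387,163),(300,150)],0),plane(w,[(150,85),(330,38)],0),plane(w,[(150,85),(330,38)],150))
print("rack top-right: ",tri(a,[(390,82)],s,[(133,157)]))
print(plane(s,[(133,157),(20,225)],200),plane(a,[(390,82),(305,75)],200))
```

```text
[[685.58585898 173.04900384]
 [487.3989922  224.16773366]] [[487.85187069 208.69214513]
 [692.00353203 147.64492839]] [[523.11680769 166.69444779]
 [654.98827602 127.26108704]]
rack top-right:  (array([661.82549715, 155.40668765, 191.70941821]), np.float64(8.606125912386046))
[[643.60513656 156.14668538]
 [580.53791351 376.64236918]] [[661.78869181 142.25318324]
 [493.47689685 171.51989866]]
```

Run:
```python
from h import *
w=env.get_calibration("wrist")
for z in (155,190,210): print(z,plane(w,[(62,52),(200,24),(335,0)],z).round().tolist())
im=cv2.imread("pics/side0.png")[0:200,260:440];im2=cv2.imread("pics/scene0.png")[90:320,0:220]
cv2.imwrite("pics/rack.png",np.hstack([cv2.resize(im,(400,444)),cv2.resize(im2,(400,444))]))
```

```text
155 [[481.0, 220.0], [579.0, 182.0], [669.0, 147.0]]
190 [[494.0, 203.0], [580.0, 170.0], [659.0, 140.0]]
210 [[502.0, 194.0], [580.0, 163.0], [652.0, 136.0]]
```

View pics/rack.png

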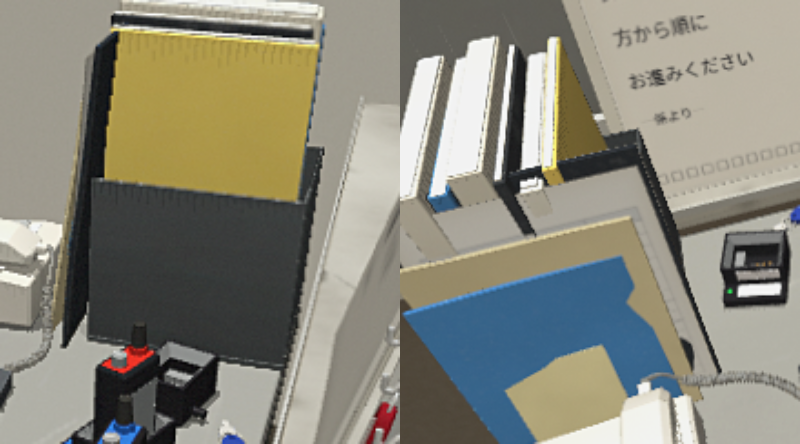

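The rack's front face is a near-vertical panel at y ≈ 180–200 near the white charger, so the gripper body clears it by about 25 mm. I'll insert there as planned.

Request:
{"api": "step_arm", "payload": {"plan": [[[25, -7, 0, 0, -1], [50, -14, 10, 0, -1], [56, -15.6, 40, 0, -1], [56, -15.6, 75, 0, -1], [56, -15.6, 105, 0, -1], [56, -15.6, 120, 0, -1], [56, -15.6, 120, 0, -1]]]}}

```text
t: 9.62
eef_pos: [566.8, 88.5, 131.8]
tcp_rot: [-3.136, 0.004, 1.042]
ft_force: [-0.3, 0.1, -2.0]
opening: 0.336
grip_force: 30.0
```

Request:
{"api": "step_arm", "payload": {"plan": [[[0, 0, 8, 0, -1], [0, 0, 16, 0, -1], [0, 0, 24, 0, -1], [0, 0, 30, 0, -1], [0, 0, 30, 0, -1]]]}}

```text
t: 10.03
eef_pos: [568.3, 89.5, 104.8]
tcp_rot: [-3.141, 0.001, 1.043]
ft_force: [0.1, -0.6, -2.4]
opening: 0.333
grip_force: 30.0
```

Request:
{"api": "step_arm", "payload": {"plan": [[[0, 0, 6, 0, -1], [0, 0, 12, 0, -1], [0, 0, 18, 0, -1], [0, 0, 23, 0, -1], [0, 0, 26, 0, -1], [0, 0, 26, 0, -1]]]}}

```text
t: 10.53
eef_pos: [568.4, 89.6, 78.8]
tcp_rot: [-3.141, 0.001, 1.043]
ft_force: [0.1, 0.3, -2.3]
opening: 0.334
grip_force: 30.0
```

Request:
{"api": "step_arm", "payload": {"plan": [[[0, 0, 2, 0, -1], [0, 0, 2, 0, -1], [0, 0, 2, 0, 0.5], [0, 0, 2, 0, 0.5], [0, 0, 2, 0, 0.5], [0, 0, 2, 0, 0.5], [0, 0, 2, 0, 0.5], [0, 0, 2, 0, 0.5]]]}}

```text
t: 11.2
eef_pos: [568.7, 89.7, 77.7]
tcp_rot: [3.141, -0.0, 1.043]
ft_force: [-0.6, -0.3, -0.1]
opening: 0.7
grip_force: 0.0
```

Request:
{"api": "step_arm", "payload": {"plan": [[[0, 0, 0, 0, 0.7], [0, 0, 0, 0, 0.7], [0, 0, 0, 0, 0.7], [0, 0, -20, 0, 0.7], [0, 0, -60, 0, 0.7], [0, 0, -100, 0, 0.7], [0, 0, -140, 0, 0.7], [0, 0, -180, 0, 0.7]]]}}

```text
t: 11.87
eef_pos: [568.3, 89.6, 259.6]
tcp_rot: [-3.141, -0.0, 1.043]
ft_force: [0.4, -0.5, 0.3]
opening: 0.852
grip_force: 0.0
```

Run:
```python
from h import *
delta(542,15,258,np.pi/2-.63)
look("w5",["yellow","red","blue"],roi=(180,0,400,300),amin=100)
```

```text
at [568.3  89.6 259.6] yaw 1.043 t 11.87 op 0.852 F [ 0.4 -0.5  0.3] grip 0.0
shift [-77.7  14.9   1.6] turn 5.86
yellow 858 [274. 203.] z 108 [568.3  89.2] [np.float64(21.2), np.float64(43.9)] yaw -0.52
yellow 858 [274. 203.] z 16 [558.7  72.8] [np.float64(27.2), np.float64(56.4)] yaw -0.52
```

Yellow is seated in the white charger at (568.3, 89.2). Next is the red radio.

Request:
{"api": "step_arm", "payload": {"plan": [[[-26, 5, 0, 3, 0.6], [-52, 10, 0, 6, 0.6], [-77, 15, 0, 6, 0.6], [-77, 15, 0, 6, 0.6], [-77, 15, 0, 6, 0.6]]]}}

```text
t: 12.33
eef_pos: [542.7, 14.7, 257.7]
tcp_rot: [3.141, -0.0, 0.936]
ft_force: [-0.4, -0.5, 0.0]
opening: 0.8
grip_force: 0.0
```

Run:
```python
from h import *
look("w6",["red","blue"],roi=(180,100,330,300),amin=100)
delta(520,-23,77,np.pi/2-.625)
```

```text
red 813 [278. 248.] z 108 [519.3 -22.5] [np.float64(21.7), np.float64(44.5)] yaw -0.624
red 813 [278. 248.] z 16 [501.1 -48.5] [np.float64(27.9), np.float64(57.3)] yaw -0.624
blue 419 [244. 227.] z 108 [505.8  13.5] [np.float64(12.1), np.float64(37.2)] yaw -0.652
blue 419 [244. 227.] z 16 [483.8  -2.1] [np.float64(15.6), np.float64(48.0)] yaw -0.652
blue 159 [324. 159.] z 108 [603.7  20.8] [np.float64(8.1), np.float64(23.4)] yaw -0.602
blue 159 [324. 159.] z 16 [609.9   7.3] [np.float64(10.4), np.float64(30.1)] yaw -0.602
at [543.   15.4 257.6] yaw 0.937 t 12.38 op 0.802 F [0.5 0.5 0.6] grip 0.0
shift [-44.6   4.2 180.6] turn -0.48
```

Request:
{"api": "step_arm", "payload": {"plan": [[[-38, 3, 0, 0, 0.6], [-44.6, 3.3, 35, -0.5, 0.6], [-44.6, 3.3, 75, -0.5, 0.6], [-44.6, 3.3, 115, -0.5, 0.6], [-44.6, 3.3, 155, -0.5, 0.6], [-44.6, 3.3, 180.5, -0.5, 0.6], [-44.6, 3.3, 180.5, -0.5, 0.6], [-44.6, 3.3, 180.5, -0.5, -1]]]}}

```text
t: 13.05
eef_pos: [519.2, -21.6, 76.6]
tcp_rot: [-3.139, 0.001, 0.948]
ft_force: [1.0, 0.0, 0.8]
opening: 0.77
grip_force: 0.0
```

Request:
{"api": "step_arm", "payload": {"plan": [[[0, 0, 0, 0, -1], [0, 0, 0, 0, -1], [0, 0, 0, 0, -1], [0, 0, 0, 0, -1], [0, 0, 0, 0, -1], [0, 0, 0, 0, -1], [0, 0, 0, 0, -1], [0, 0, 0, 0, -1]]]}}

```text
t: 13.72
eef_pos: [519.4, -22.4, 77.5]
tcp_rot: [3.141, -0.0, 0.947]
ft_force: [-0.2, -0.3, 6.0]
opening: 0.334
grip_force: 30.0
```

Request:
{"api": "step_arm", "payload": {"plan": [[[0, 0, 0, 0, -1], [0, 0, 0, 0, -1], [0, 0, 0, 0, -1], [0, 0, 0, 0, -1]]]}}

```text
t: 14.05
eef_pos: [519.3, -22.4, 77.5]
tcp_rot: [3.141, -0.0, 0.947]
ft_force: [-0.1, -0.6, 6.2]
opening: 0.335
grip_force: 30.0
```

Request:
{"api": "step_arm", "payload": {"plan": [[[0, 0, -10, 0, -1], [0, 0, -30, 0, -1], [0, 0, -60, 0, -1], [0, 0, -95, 0, -1], [0, 0, -135, 0, -1], [0, 0, -165, 0, -1], [0, 0, -175, 0, -1], [0, 0, -175, 0, -1]]]}}

```text
t: 14.72
eef_pos: [519.7, -22.4, 254.7]
tcp_rot: [3.138, -0.002, 0.947]
ft_force: [1.3, -0.1, -1.8]
opening: 0.338
grip_force: 30.0
```

Run:
```python
from h import *
delta(486,-253.7,252,1.226)
```

```text
at [519.7 -22.4 254.7] yaw 0.947 t 14.72 op 0.338 F [ 1.3 -0.1 -1.8] grip 30.0
shift [-207.4  107.7    2.7] turn -15.98
```

Request:
{"api": "step_arm", "payload": {"plan": [[[-15, 8, 0, -1, -1], [-40, 21, 0, -3, -1], [-70, 36, 0, -5, -1], [-105, 54, 0, -8, -1], [-140, 73, 0, -11, -1], [-175, 91, 0, -14, -1], [-200, 104, 0, -16, -1], [-207, 108, 0, -16, -1]]]}}

```text
t: 15.38
eef_pos: [484.5, -256.8, 249.7]
tcp_rot: [-3.138, -0.0, 1.225]
ft_force: [0.3, -0.7, -1.9]
opening: 0.334
grip_force: 30.0
```

Request:
{"api": "step_arm", "payload": {"plan": [[[0, 0, 15, 0, -1], [0, 0, 45, 0, -1], [0, 0, 75, 0, -1], [0, 0, 100, 0, -1], [0, 0, 120, 0, -1], [0, 0, 120, 0, -1], [0, 0, 120, 0, -1]]]}}

```text
t: 15.97
eef_pos: [485.3, -252.6, 130.6]
tcp_rot: [-3.138, -0.001, 1.226]
ft_force: [0.4, 0.1, -3.0]
opening: 0.334
grip_force: 30.0
```

Run:
```python
from h import *
delta(486,-253.7,77,1.226)
```

```text
at [ 485.3 -252.6  130.6] yaw 1.226 t 15.97 op 0.334 F [ 0.4  0.1 -3. ] grip 30.0
shift [-0.8  1.3 53.6] turn 0.01
```

Request:
{"api": "step_arm", "payload": {"plan": [[[0, 0, 8, 0, -1], [0, 0, 16, 0, -1], [0, 0, 24, 0, -1], [0, 0, 30, 0, -1], [0, 0, 35, 0, -1], [0, 0, 40, 0, -1], [0, 0, 40, 0, -1]]]}}

```text
t: 16.55
eef_pos: [485.6, -253.3, 91.2]
tcp_rot: [-3.14, -0.0, 1.226]
ft_force: [-0.4, 0.4, -1.1]
opening: 0.335
grip_force: 30.0
```

Request:
{"api": "step_arm", "payload": {"plan": [[[0, 0, 6, 0, -1], [0, 0, 11, 0, -1], [0, 0, 14, 0, -1], [0, 0, 14, 0, -1], [0, 0, 14, 0, -1]]]}}

```text
t: 16.97
eef_pos: [485.9, -253.5, 77.9]
tcp_rot: [-3.141, -0.0, 1.226]
ft_force: [-1.0, -0.1, -1.6]
opening: 0.338
grip_force: 30.0
```

Request:
{"api": "step_arm", "payload": {"plan": [[[0, 0, 0, 0, 0.5], [0, 0, 0, 0, 0.5], [0, 0, 0, 0, 0.5], [0, 0, 0, 0, 0.5], [0, 0, 0, 0, 0.5], [0, 0, 0, 0, 0.5], [0, 0, 0, 0, 0.5], [0, 0, -10, 0, 0.5]]]}}

```text
t: 17.63
eef_pos: [485.3, -253.1, 87.1]
tcp_rot: [-3.139, -0.001, 1.226]
ft_force: [0.5, 0.4, -0.7]
opening: 0.747
grip_force: 0.0
```

Request:
{"api": "step_arm", "payload": {"plan": [[[10, 0, -40, 0, 0.6], [15, 0, -80, 0, 0.6], [20, 0, -120, 0, 0.6], [30, 0, -160, 0, 0.6], [40, 0, -175, 0, 0.6], [40, 0, -175, 0, 0.6], [40, 0, -175, 0, 0.6], [40, 0, -175, 0, 0.6]]]}}

```text
t: 18.3
eef_pos: [498.9, -215.7, 262.4]
tcp_rot: [-3.14, -0.0, 1.226]
ft_force: [0.1, 0.3, -0.8]
opening: 0.799
grip_force: 0.0
```

Run:
```python
from h import *
look("w7",["red","yellow","blue"],roi=(180,60,305,300),amin=100)
delta(510,-140.8,260,1.5708-.347)
```

```text
red 770 [275. 242.] z 108 [ 485.9 -253.4] [np.float64(22.9), np.float64(43.7)] yaw -0.336
red 770 [275. 242.] z 16 [ 475.7 -281.7] [np.float64(29.4), np.float64(56.1)] yaw -0.336
red 475 [242. 224.] z 108 [ 462.3 -225.7] [np.float64(11.3), np.float64(40.6)] yaw -0.363
red 475 [242. 224.] z 16 [ 445.4 -246.1] [np.float64(14.6), np.float64(52.2)] yaw -0.363
yellow 565 [227. 128.] z 108 [ 481.7 -137. ] [np.float64(12.5), np.float64(40.6)] yaw -0.368
yellow 565 [227. 128.] z 16 [ 470.3 -132.3] [np.float64(16.0), np.float64(52.1)] yaw -0.368
blue 1199 [258. 121.] z 108 [ 510.1 -140.8] [np.float64(21.2), np.float64(43.7)] yaw -0.347
blue 1199 [258. 121.] z 16 [ 506.8 -137.2] [np.float64(27.3), np.float64(56.2)] yaw -0.347
at [ 498.8 -215.8  261.9] yaw 1.226 t 18.35 op 0.798 F [-1.2  0.2 -1. ] grip 0.0
shift [ 74.4 -14.8   2. ] turn 0.13
```

View pics/w7.png

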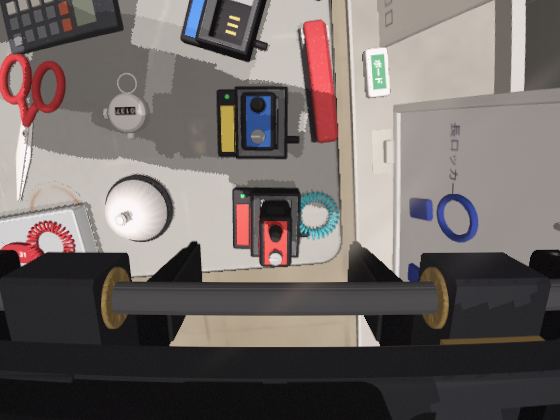

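Red is seated in the red charger ((275,242), plate size right for home depth). Blue is at (258,121) in the yellow charger; I'll grip it next.

Request:
{"api": "step_arm", "payload": {"plan": [[[30, -6, 0, 0, 0.6], [62, -12, 0, 0, 0.6], [74.4, -15, 35, 0, 0.6], [74.4, -15, 75, 0, 0.6], [74.4, -15, 115, 0, 0.6], [74.4, -15, 155, 0, 0.6], [74.4, -15, 184.5, 0, 0.6], [74.4, -15, 184.5, 0, 0.6]]]}}

```text
t: 19.02
eef_pos: [507.3, -139.9, 72.7]
tcp_rot: [-3.131, -0.001, 1.226]
ft_force: [-0.8, 0.7, -0.1]
opening: 0.801
grip_force: 0.0
```

Request:
{"api": "step_arm", "payload": {"plan": [[[0, 0, 0, 0, -1], [0, 0, 0, 0, -1], [0, 0, 0, 0, -1], [0, 0, 0, 0, -1], [0, 0, 0, 0, -1], [0, 0, 0, 0, -1], [0, 0, 0, 0, -1], [0, 0, 0, 0, -1]]]}}

```text
t: 19.68
eef_pos: [510.6, -140.8, 79.0]
tcp_rot: [3.141, -0.0, 1.226]
ft_force: [-0.6, 1.5, 5.0]
opening: 0.338
grip_force: 30.0
```

Request:
{"api": "step_arm", "payload": {"plan": [[[0, 0, 0, 0, -1], [0, 0, 0, 0, -1], [0, 0, 0, 0, -1], [0, 0, 0, 0, -1]]]}}

```text
t: 20.02
eef_pos: [510.6, -140.7, 79.0]
tcp_rot: [3.141, -0.0, 1.226]
ft_force: [-1.5, 1.4, 6.2]
opening: 0.334
grip_force: 30.0
```

Request:
{"api": "step_arm", "payload": {"plan": [[[0, 0, -10, 0, -1], [0, 0, -30, 0, -1], [0, 0, -60, 0, -1], [0, 0, -95, 0, -1], [0, 0, -135, 0, -1], [0, 0, -165, 0, -1], [0, 0, -175, 0, -1], [0, 0, -175, 0, -1]]]}}

```text
t: 20.68
eef_pos: [511.0, -140.9, 256.2]
tcp_rot: [3.137, 0.0, 1.226]
ft_force: [0.5, 0.3, -2.9]
opening: 0.332
grip_force: 29.9
```

Run:
```python
from h import *
delta(519.4,-22.4,254,.945)
```

```text
at [ 511.  -140.9  256.2] yaw 1.226 t 20.68 op 0.332 F [ 0.5  0.3 -2.9] grip 29.9
shift [114.4 -32.1   2. ] turn 16.12
```

Request:
{"api": "step_arm", "payload": {"plan": [[[15, -4, 0, 2, -1], [40, -11, 0, 6, -1], [70, -20, 0, 10, -1], [98, -27, 0, 14, -1], [112, -32, 0, 16, -1], [114.5, -32, 0, 16.1, -1], [114.5, -32, 0, 16.1, -1], [114.5, -32, 0, 16.1, -1]]]}}

```text
t: 21.35
eef_pos: [518.7, -22.6, 252.5]
tcp_rot: [-3.14, 0.001, 0.947]
ft_force: [0.1, 0.1, -1.1]
opening: 0.336
grip_force: 29.9
```

Request:
{"api": "step_arm", "payload": {"plan": [[[0, 0, 15, 0, -1], [0, 0, 45, 0, -1], [0, 0, 75, 0, -1], [0, 0, 100, 0, -1], [0, 0, 122, 0, -1], [0, 0, 122, 0, -1], [0, 0, 122, 0, -1], [0, 0, 122, 0, -1]]]}}

```text
t: 22.02
eef_pos: [519.5, -22.9, 132.5]
tcp_rot: [3.141, -0.0, 0.945]
ft_force: [0.4, 1.0, -0.7]
opening: 0.335
grip_force: 29.9
```

Run:
```python
from h import *
delta(519.4,-22.4,79,.945)
```

```text
at [519.5 -22.9 132.5] yaw 0.945 t 22.02 op 0.335 F [ 0.4  1.  -0.7] grip 29.9
shift [ 0.3 -0.4 53.5] turn -0.01
```

Request:
{"api": "step_arm", "payload": {"plan": [[[0, 0, 8, 0, -1], [0, 0, 16, 0, -1], [0, 0, 24, 0, -1], [0, 0, 30, 0, -1], [0, 0, 35, 0, -1], [0, 0, 40, 0, -1], [0, 0, 40, 0, -1]]]}}

```text
t: 22.6
eef_pos: [518.6, -22.1, 90.6]
tcp_rot: [-3.14, 0.001, 0.945]
ft_force: [-0.1, -0.1, -1.0]
opening: 0.336
grip_force: 29.9
```

Request:
{"api": "step_arm", "payload": {"plan": [[[0, 0, 6, 0, -1], [0, 0, 11, 0, -1], [0, 0, 13.5, 0, -1], [0, 0, 13.5, 0, -1], [0, 0, 13.5, 0, -1]]]}}

```text
t: 23.02
eef_pos: [519.0, -22.0, 78.6]
tcp_rot: [3.141, -0.0, 0.945]
ft_force: [-1.8, 1.2, 8.6]
opening: 0.338
grip_force: 30.0
```

Blue has touched the pocket floor. Releasing it and moving up towards the white charger.

Request:
{"api": "step_arm", "payload": {"plan": [[[0, 0, 0, 0, 0.5], [0, 0, 0, 0, 0.5], [0, 0, 0, 0, 0.5], [0, 0, 0, 0, 0.5], [0, 0, 0, 0, 0.5], [0, 0, 0, 0, 0.5], [0, 0, 0, 0, 0.5], [0, 0, -10, 0, 0.5]]]}}

```text
t: 23.68
eef_pos: [518.3, -22.1, 87.2]
tcp_rot: [-3.139, 0.001, 0.945]
ft_force: [-0.0, 0.1, -0.1]
opening: 0.747
grip_force: 0.0
```

Request:
{"api": "step_arm", "payload": {"plan": [[[0, 0, -40, 0, 0.6], [0, 0, -80, 0, 0.6], [0, 0, -120, 0, 0.6], [15, 0, -160, 0, 0.6], [35, 0, -175, 0, 0.6], [40, 0, -175, 0, 0.6], [40, 0, -175, 0, 0.6], [40, 0, -175, 0, 0.6]]]}}

```text
t: 24.35
eef_pos: [541.6, 10.3, 262.3]
tcp_rot: [-3.14, 0.001, 0.946]
ft_force: [0.6, 0.2, 0.5]
opening: 0.793
grip_force: 0.0
```

Run:
```python
from h import *
look("w8",["yellow","blue"],roi=(180,0,305,300),amin=100)
delta(568.4,89.4,259,1.043)
```

```text
yellow 520 [248. 125.] z 108 [563.9  81.2] [np.float64(22.1), np.float64(26.3)] yaw -0.52
yellow 520 [248. 125.] z 16 [559.1  86.2] [np.float64(28.4), np.float64(33.8)] yaw -0.52
blue 767 [274. 242.] z 108 [518.5 -21.8] [np.float64(21.9), np.float64(44.7)] yaw -0.633
blue 767 [274. 242.] z 16 [500.8 -46.1] [np.float64(28.1), np.float64(57.5)] yaw -0.633
blue 437 [243. 223.] z 108 [505.3  11.5] [np.float64(12.2), np.float64(39.5)] yaw -0.615
blue 437 [243. 223.] z 16 [483.9  -3.3] [np.float64(15.7), np.float64(50.8)] yaw -0.615
at [541.5  10.  262. ] yaw 0.945 t 24.4 op 0.806 F [ 0.9 -0.  -0.8] grip 0.0
shift [ 80.1 -24.6   2.9] turn -5.59
```

Blue is home. Now for the yellow radio, parked at (568.4, 89.4).

Request:
{"api": "step_arm", "payload": {"plan": [[[30, -9, 0, -3, 0.6], [62, -19, 0, -5.6, 0.6], [80, -24.6, 10, -5.6, 0.6], [80, -24.6, 50, -5.6, 0.6], [80, -24.6, 90, -5.6, 0.6], [80, -24.6, 130, -5.6, 0.6], [80, -24.6, 165, -5.6, 0.6], [80, -24.6, 183.5, -5.6, 0.6]]]}}

```text
t: 25.07
eef_pos: [566.5, 88.7, 74.7]
tcp_rot: [-3.136, 0.004, 1.043]
ft_force: [0.3, 0.4, 0.0]
opening: 0.801
grip_force: 0.0
```

Request:
{"api": "step_arm", "payload": {"plan": [[[0, 0, 0, 0, 0.6], [0, 0, 0, 0, -1], [0, 0, 0, 0, -1], [0, 0, 0, 0, -1], [0, 0, 0, 0, -1], [0, 0, 0, 0, -1], [0, 0, 0, 0, -1], [0, 0, 0, 0, -1]]]}}

```text
t: 25.73
eef_pos: [569.5, 89.6, 80.1]
tcp_rot: [3.141, -0.001, 1.043]
ft_force: [-0.2, -0.3, -0.2]
opening: 0.367
grip_force: 0.0
```

Request:
{"api": "step_arm", "payload": {"plan": [[[0, 0, 0, 0, -1], [0, 0, 0, 0, -1], [0, 0, 0, 0, -1], [0, 0, 0, 0, -1], [0, 0, 0, 0, -1]]]}}

```text
t: 26.15
eef_pos: [569.4, 89.6, 80.0]
tcp_rot: [3.141, -0.0, 1.043]
ft_force: [-1.3, 0.2, 6.3]
opening: 0.333
grip_force: 30.0
```

Request:
{"api": "step_arm", "payload": {"plan": [[[0, 0, -10, 0, -1], [0, 0, -30, 0, -1], [0, 0, -60, 0, -1], [0, 0, -95, 0, -1], [0, 0, -135, 0, -1], [0, 0, -165, 0, -1], [0, 0, -175, 0, -1], [0, 0, -175, 0, -1]]]}}

```text
t: 26.82
eef_pos: [569.9, 89.6, 257.3]
tcp_rot: [3.138, -0.002, 1.043]
ft_force: [0.0, -0.3, -2.7]
opening: 0.339
grip_force: 30.0
```

Run:
```python
from h import *
delta(510.6,-140.8,255,1.224)
```

```text
at [569.9  89.6 257.3] yaw 1.043 t 26.82 op 0.339 F [ 0.  -0.3 -2.7] grip 30.0
shift [-228.9   64.8    2. ] turn -10.37
```

Request:
{"api": "step_arm", "payload": {"plan": [[[-15, 4, 0, -1, -1], [-42, 12, 0, -2, -1], [-75, 21, 0, -4, -1], [-110, 31, 0, -6, -1], [-145, 41, 0, -8, -1], [-180, 51, 0, -9, -1], [-210, 59, 0, -10, -1], [-228.5, 64.5, 0, -10.4, -1]]]}}

```text
t: 27.48
eef_pos: [508.2, -142.6, 252.4]
tcp_rot: [-3.138, 0.0, 1.224]
ft_force: [0.8, -0.3, -2.2]
opening: 0.336
grip_force: 30.0
```

Request:
{"api": "step_arm", "payload": {"plan": [[[0, 0, 0, 0, -1], [0, 0, 15, 0, -1], [0, 0, 45, 0, -1], [0, 0, 75, 0, -1], [0, 0, 100, 0, -1], [0, 0, 122, 0, -1], [0, 0, 122, 0, -1], [0, 0, 122, 0, -1]]]}}

```text
t: 28.15
eef_pos: [509.2, -139.5, 131.2]
tcp_rot: [-3.138, -0.0, 1.225]
ft_force: [0.0, 0.3, -1.4]
opening: 0.336
grip_force: 30.0
```

Run:
```python
from h import *
delta(510.6,-140.8,80,1.224)
```

```text
at [ 509.2 -139.5  131.2] yaw 1.225 t 28.15 op 0.336 F [ 0.   0.3 -1.4] grip 30.0
shift [-0.8  1.9 51.2] turn 0.05
```

Request:
{"api": "step_arm", "payload": {"plan": [[[0, 0.7, 8, 0, -1], [0, 0.7, 16, 0, -1], [0, 0.7, 24, 0, -1], [0, 0.7, 30, 0, -1], [0, 0.7, 35, 0, -1], [0, 0.7, 40, 0, -1], [0, 0.7, 40, 0, -1]]]}}

```text
t: 28.73
eef_pos: [510.3, -140.5, 91.7]
tcp_rot: [-3.14, -0.0, 1.224]
ft_force: [-0.3, -0.5, -2.5]
opening: 0.335
grip_force: 30.0
```

Request:
{"api": "step_arm", "payload": {"plan": [[[0, 0, 5, 0, -1], [0, 0, 9, 0, -1], [0, 0, 12, 0, -1], [0, 0, 12, 0, -1], [0, 0, 12, 0, -1]]]}}

```text
t: 29.15
eef_pos: [510.6, -140.6, 80.5]
tcp_rot: [-3.141, -0.0, 1.225]
ft_force: [0.2, 0.7, -2.9]
opening: 0.335
grip_force: 30.0
```

Request:
{"api": "step_arm", "payload": {"plan": [[[0, 0, 0, 0, 0.5], [0, 0, 0, 0, 0.5], [0, 0, 0, 0, 0.5], [0, 0, 0, 0, 0.5], [0, 0, 0, 0, 0.5], [0, 0, 0, 0, 0.5], [0, 0, 0, 0, 0.5], [0, 0, -10, 0, 0.5]]]}}

```text
t: 29.82
eef_pos: [509.9, -140.3, 89.7]
tcp_rot: [-3.139, -0.0, 1.225]
ft_force: [-0.1, 0.4, -0.9]
opening: 0.745
grip_force: 0.0
```

Request:
{"api": "step_arm", "payload": {"plan": [[[0, 0, -40, 0, 0.6], [0, 0, -80, 0, 0.6], [0, 0, -120, 0, 0.6], [10, 0, -160, 0, 0.6], [20, 0, -195, 0, 0.6], [20, 0, -220, 0, 0.6], [20, 0, -220, 0, 0.6], [20, 0, -220, 0, 0.6]]]}}

```text
t: 30.48
eef_pos: [517.4, -121.7, 312.3]
tcp_rot: [3.139, 0.0, 1.225]
ft_force: [0.4, 0.5, -0.9]
opening: 0.8
grip_force: 0.0
```

Run:
```python
from h import *
delta(510,-141,260,1.224)
look("w9",["red","yellow","blue"],roi=(180,0,305,300),amin=100)
```

```text
at [ 517.4 -121.7  312.3] yaw 1.225 t 30.48 op 0.8 F [ 0.4  0.5 -0.9] grip 0.0
shift [-20.7  -0.6  52.3] turn 0.05
red 199 [256. 272.] z 108 [ 467.3 -200.7] [np.float64(11.3), np.float64(24.6)] yaw -0.356
red 199 [256. 272.] z 16 [ 449.5 -235.4] [np.float64(14.1), np.float64(30.6)] yaw -0.356
yellow 504 [274. 206.] z 108 [ 512.2 -135.5] [np.float64(22.7), np.float64(32.3)] yaw -0.34
yellow 504 [274. 206.] z 16 [ 505.4 -154.2] [np.float64(28.2), np.float64(40.3)] yaw -0.34
yellow 143 [244. 188.] z 108 [ 488.7 -105.3] [np.float64(11.8), np.float64(15.2)] yaw -0.363
yellow 143 [244. 188.] z 16 [ 476.2 -116.5] [np.float64(14.7), np.float64(19.0)] yaw -0.363
blue 297 [216. 111.] z 108 [490.4 -20.4] [np.float64(12.6), np.float64(27.4)] yaw -0.633
blue 297 [216. 111.] z 16 [478.2 -10.8] [np.float64(15.7), np.float64(34.2)] yaw -0.633
blue 631 [242. 102.] z 108 [518.6 -22. ] [np.float64(22.0), np.float64(44.1)] yaw -0.643
blue 631 [242. 102.] z 16 [513.4 -12.7] [np.float64(27.5), np.float64(55.0)] yaw -0.643
```

View pics/w9.png

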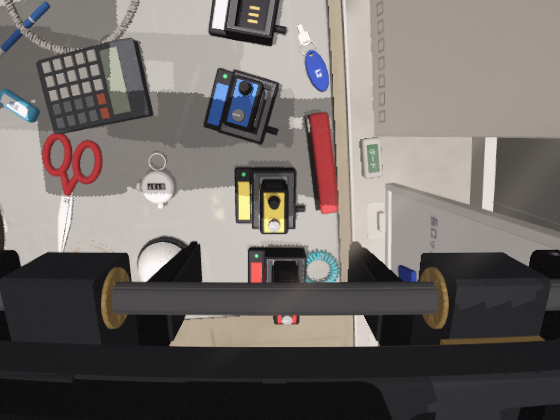

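In the picture each radio sits in the charger of its own colour: blue at (242,102), yellow at (274,200) and red at (287,290). The white charger is empty. One quick check of the yellow radio's seating with a looser mask, plus the side view.

Run:
```python
from h import *
c=env.get_calibration("wrist");im=cv2.imread("pics/w9.png")
m=cv2.inRange(cv2.cvtColor(im,cv2.COLOR_BGR2HSV),(18,100,40),(38,255,255));m[:,:256]=0;m[:,320:]=0;m[245:]=0;m[:150]=0
m=cv2.morphologyEx(m,cv2.MORPH_CLOSE,np.ones((7,7)))
r=cv2.minAreaRect(cv2.findNonZero(m));q=plane(c,cv2.boxPoints(r),108);print(q.mean(0),np.linalg.norm(q[1]-q[0]),np.linalg.norm(q[2]-q[1]))
im=env.read_camera("side");cv2.imwrite("pics/s9.png",cv2.resize(im[140:325,240:380],None,fx=3,fy=3))
```

```text
[ 508.44762637 -136.61941911] 26.74863233352306 52.33907991686224
```

View pics/s9.png

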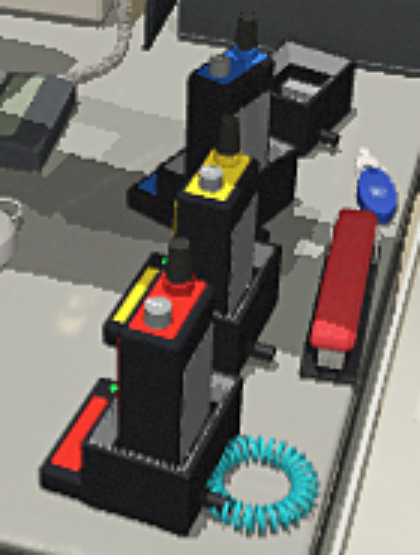

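All three radios stand upright and at the same seated depth (red (165,290), yellow (215,175), blue (232,70)), and the white charger is empty. Handing in.

```bash
python3 -c "
from cell import env
print(env.job_done())"
```

```text
the job is handed in; nothing more can be done
None
```

The red, blue and yellow radios are each seated upright in the charger of their own colour, the white charger is empty, and the bell and tally counter were not touched; I handed the job in at about 30.5 s, and the hand-in gave no pass/fail result.

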